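Heft the instrument tins and stack the loaded ones

ROBOT

A 7-joint arm with a two-finger parallel gripper is mounted at the origin on the work surface. World frame = base frame: x ahead of the robot, y to its left, z up, the work surface at z = 0. Lengths are in m, angles in rad, forces in N, time in s.
With the tool pointing down it reaches from about 0.425 to 0.925 m from the base axis. Payload 6.8 kg.
Tool frame: the origin (TCP) lies between the finger pads; the fingertips stand r.tips_ahead ahead of it and the grasp point (between the pads) lies 5 mm behind it (r.tips_ahead is the distance from the TCP to the fingertips, in m); z points along the fingers, y is the line along which they close (so a half turn about z gives the same grasp; the last joint's range is limited). The gripper opens to 85 mm and grips with 20 to 120 N. Pads are 22 mm wide; open, the fingers measure 114 mm over their backs; the gripper's body (76 mm by 85 mm) begins 54 mm behind the grasp point. The pads swing forward as they close: fully open they stand 13 mm farther back than shut.
Start: joints at [1.154, 0.477, 0.022, 1.555, -0.011, 1.109, -0.083], TCP at [0.205, -0.643, 0.245] pointing down, gripper open.
Joint ranges: [-2.96, 2.96], [-0.34, 2.1], [-1.41, 1.46], [0.24, 2.44], [-1.37, 4.51], [0.17, 1.92], [-2.96, 2.96]. Speed limits (rad/s): [2.39, 2.39, 3.14, 3.14, 3.14, 3.14, 3.14].

INTERFACE

Orientations are given as a rotation vector (axis times angle).
In Python, from bench import r gives the robot as it stands.
- The arm moves only by the tool move_arm, never from a script. Its argument "rows" is one flat list of numbers, 4 for each row, row after row: the shift along the tool's x, y, z in cm, then the turn about the tool's z in degrees. In form: [tx, ty, tz, twist, tx, ty, tz, twist, ...]. A call has 1 to 10 rows; each row is the pose to reach, as a shift and turn from the pose commanded when the call began, along the tool's axes at that moment; what a row does not reach only later rows make up. A row lasts 1/8 s, in which the tool goes at most 62.5 mm and 10.7 degrees, less where a joint would pass 70% of its speed; a pose out of reach is approached as far as the arm can. A call with a gripper value outside its range is refused whole. "fingers" is the opening, from 0 (shut) to 1 (fully open), set as the call begins (left out, the last holds). The fingers move at their own pace and stop on an object; "newtons" is the grip in N (left out, the last holds). Time passes only in rows, so rows that repeat a pose let the fingers close. It gives the time, the measured TCP pose, the force, the opening and the grip force at its end, in the units of the state.
- r.get_obs(): the state, without advancing time (a new reading comes with each control period).
- r.grab_frame(name): name is "side" or "top" or "wrist"; returns the picture (480x640x3 uint8, blue, green, red); there is no depth.
- r.camera_params(name): a dict with "fx", "fy", "cx", "cy" (pixels), "world_from_camera" (4x4, takes a point from camera to world coordinates). Camera axes: x right, y down, z forward; pixel columns grow to the right and rows downward; lengths in m; the calibration is good to about 2 mm. A picture is of the moment at which its call begins: read the wrist's pose just before it. camera_params takes no time and is no camera call; for the wrist camera it gives the pose at the moment of the call.
- r.hand_in(): hands the job in; it is judged then, once.
The state is a dict: "clock": time; "joints": joint angles; "qvel": joint speeds; "tau": joint torques, N m; "tcp_pos": TCP position; "orientation": TCP orientation; "contact_force": force on the tool from outside, world axes, zero at the start; "moment": the same for the moment, N m; "grip_width": finger opening in m; "gripper_force": force on a finger pad.
Only numpy, scipy, OpenCV 4.12 (cv2) and the standard library are available. Lean on these libraries where they do the work, as an engineer would, in place of code of your own. Each camera call takes 0.05 s, during which the arm holds its last target. There are 200 camera calls.

TASK

The three closed steel instrument tins look alike, but one is full, one is half full and one is empty: find out which is which by feeling their weight. Lay the full one flat in the middle of the blue carrier plate, lengthways, set the half-full one squarely on top of it with the edges flush, and leave the empty one lying flat on the bench, off the carrier. Put the tins down gently without tipping them over, and leave everything else where it is.

Things in the scene. Friction and masses are not known exactly. Their poses are not given: they have to be found in the camera images.
- tin_a: a closed stainless steel instrument tin, 120 mm long (its x), 62 mm wide (its y), 30 mm high, lid up; flat top and bottom; origin at the centre of its underside. The three tins look exactly alike and any of them may be the full one (about 750 g), the half-full one (about 410 g) or the empty one (about 150 g), each within 50 g; the contents sit at its centre
- tin_b: a closed stainless steel instrument tin, 120 mm long (its x), 62 mm wide (its y), 30 mm high, lid up; flat top and bottom; origin at the centre of its underside. The three tins look exactly alike and any of them may be the full one (about 750 g), the half-full one (about 410 g) or the empty one (about 150 g), each within 50 g; the contents sit at its centre
- tin_c: a closed stainless steel instrument tin, 120 mm long (its x), 62 mm wide (its y), 30 mm high, lid up; flat top and bottom; origin at the centre of its underside. The three tins look exactly alike and any of them may be the full one (about 750 g), the half-full one (about 410 g) or the empty one (about 150 g), each within 50 g; the contents sit at its centre
- carrier: a blue steel carrier plate fixed to the bench, 210 mm long (its x), 120 mm wide (its y), 6 mm thick, so its top is 6 mm above its origin, the centre of its underside; a wire hoop 100 mm wide stands 39 mm above the bench at each end, at x = +-100 mm; the long sides are open
- green_stack: bystander: a pile of four green culture dishes, one piece, 90 mm diameter, 60 mm high; origin at the centre of its underside
- red_stack: bystander: a pile of three red culture dishes, one piece, 90 mm diameter, 45 mm high; origin at the centre of its underside
- amber_dish: bystander: a single amber culture dish, 90 mm diameter, 15 mm high; origin at the centre of its underside
- bottle: bystander: brown glass bottle with a blue cap, 68 mm diameter, 140 mm high; origin at the centre of its underside
- tip_box: bystander: orange pipette tip box with a white lid, 120 x 82 x 50 mm; origin at the centre of its underside
- marker: bystander: black and blue marker pen lying on the bench, 130 x 16 x 12 mm, long along its x; origin at the centre of its underside
Not all that is in view belongs to the job. What is shaped like the tin_c but green or turquoise is not meant.

How it is judged:
By the outcome, as a careful person would: the job done as asked, in the order asked, and still so for the second after the job is handed in, with the robot touching nothing.
It also fails if it takes over 72 s, if anything falls off the work surface, if the arm or the gripper's body presses on something with over 40 N, if the wrist force passes 120 N, or if a joint passes its speed limit or range.

## Working session

There is one attempt and no reset: what is moved stays moved. The work goes in short steps, Python scripts to look and compute and a tool call to move; the robot and the scene stay as the last step left them, time stands still between calls to the robot, and variables do not carry over. Pictures are saved under pics/ and viewed, at most 10 in all, crops included, and the job is handed in when it is done.

Besides the shell and the picture viewer there is one more tool, called after "Request:" as name(argument=value, ...) on one line, values as JSON. move_arm: Moves the arm, as the interface text tells. Its arguments: {"type":"object","properties":{"rows":{"type":"array"},"fingers":{"type":"number"},"newtons":{"type":"number"}},"required":["rows"]}

```bash
mkdir -p pics; ls; python3 - <<'E'
from bench import r
import cv2
o=r.get_obs(); print({k:o[k] for k in ('clock','tcp_pos','orientation','contact_force','grip_width')}, r.tips_ahead)
for n in ('top','side'):
    cv2.imwrite(f'pics/{n}0.png', r.grab_frame(n)); p=r.camera_params(n); print(n,p['fx'],p['cx'],p['cy'],p['world_from_camera'])
E
```

```text
pics
{'clock': 0.0, 'tcp_pos': array([ 0.20495346, -0.64254058,  0.24431145]), 'orientation': array([-3.10246098e+00, -4.82747134e-01,  6.41279409e-04]), 'contact_force': array([-0.42310718,  0.35179616,  0.04852916]), 'grip_width': 0.08542085212710741} 0.014
top 527.2691804713124 326.6941587587714 239.61634472468373 [[ 0.00416647 -0.98948598  0.14456879  0.38452149]
 [-0.99974169 -0.00735176 -0.02150582  0.02662365]
 [ 0.02234255 -0.14444185 -0.98926102  1.34459078]
 [ 0.          0.          0.          1.        ]]
side 579.4150829173553 319.80204200285857 243.2436999494976 [[ 0.8906467  -0.32505902  0.31793881  0.05415181]
 [-0.45433472 -0.60834292  0.65076789 -1.07509784]
 [-0.01812214 -0.72405492 -0.68950422  1.22835755]
 [ 0.          0.          0.          1.        ]]
```

View pics/top0.png

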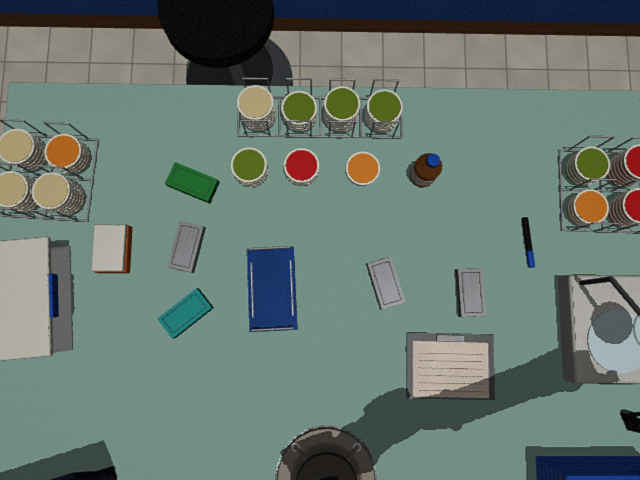

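View pics/side0.png

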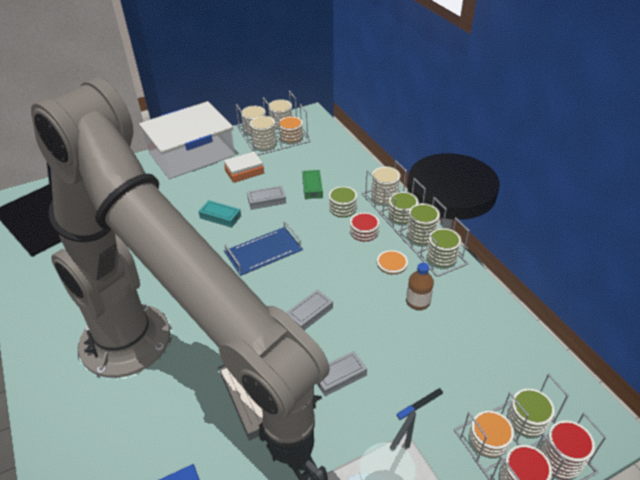

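The top view shows the tins at about (186,247), (385,283) and (471,292) px, with the blue carrier at (272,289). The green (192,182) and turquoise (186,313) boxes are decoys. Next I'll fit the silhouettes.

```bash
cat > h.py <<'E'
import numpy as np, cv2
from scipy.optimize import minimize
from scipy.spatial.transform import Rotation as R
from bench import r
def proj(p,P):
    T=np.linalg.inv(p['world_from_camera']); c=np.asarray(P)@T[:3,:3].T+T[:3,3]
    return np.c_[p['fx']*c[:,0]/c[:,2]+p['cx'], p['fy']*c[:,1]/c[:,2]+p['cy']]
def ray(p,u,v,z):
    M=p['world_from_camera']; d=M[:3,:3]@[(u-p['cx'])/p['fx'],(v-p['cy'])/p['fy'],1]
    return M[:3,3]+d*(z-M[2,3])/d[2]
def box(x,y,a,L,W,z0,z1):
    c=np.array([[sx*L/2,sy*W/2] for sx in(-1,1) for sy in(-1,1)])
    q=c@np.array([[np.cos(a),np.sin(a)],[-np.sin(a),np.cos(a)]])+[x,y]
    return np.vstack([np.c_[q,np.full(4,z)] for z in(z0,z1)])
def fit(p,mask,x0,L,W,z0,z1):
    S=4; m=cv2.GaussianBlur(mask.astype(np.float32),(0,0),.7)
    def cost(s):
        h=cv2.convexHull(proj(p,box(*s,L,W,z0,z1)).astype(np.float32))
        i=np.zeros((mask.shape[0]*S,mask.shape[1]*S),np.uint8)
        cv2.fillConvexPoly(i,np.round((h+.5)*S*16-8).astype(np.int32),1,shift=4)
        i=cv2.GaussianBlur(cv2.resize(i.astype(np.float32),mask.shape[::-1],interpolation=cv2.INTER_AREA),(0,0),.7)
        return float(((i-m)**2).sum())
    b=minimize(cost,x0,method='Nelder-Mead',options=dict(initial_simplex=np.array(x0)+np.array([[0,0,0],[.01,0,0],[0,.01,0],[0,0,.15]]),xatol=2e-4,fatol=.05,maxiter=120))
    return b.x,b.fun
def blobmask(im,kind,c):
    hsv=cv2.cvtColor(im,cv2.COLOR_BGR2HSV)
    m=(hsv[...,1]<45)&(hsv[...,2]>60) if kind=='tin' else (hsv[...,0]>100)&(hsv[...,0]<130)&(hsv[...,1]>110)
    m=cv2.morphologyEx(m.astype(np.uint8),cv2.MORPH_CLOSE,np.ones((5,5)))
    n,l=cv2.connectedComponents(m); k=l[c[1],c[0]]
    return (l==k).astype(np.uint8)
def guess(p,m,z):
    (cx,cy),(w,h),_=rr=cv2.minAreaRect(np.argwhere(m)[:,::-1].astype(np.float32))
    q=cv2.boxPoints(rr); e=max(q[1]-q[0],q[2]-q[1],key=np.linalg.norm)
    A=ray(p,cx,cy,z);B=ray(p,cx+e[0],cy+e[1],z); 
    return [A[0],A[1],np.arctan2(*(B-A)[1::-1])]
E
python3 - <<'E'
from h import *
p=r.camera_params('top'); im=cv2.imread('pics/top0.png')
for n,k,c,d in [('L','tin',(186,247),(.12,.062,0,.03)),('M','tin',(385,283),(.12,.062,0,.03)),('R','tin',(471,292),(.12,.062,0,.03)),('car','blue',(272,289),(.21,.12,0,.006))]:
    m=blobmask(im,k,c); g=guess(p,m,d[3]); s,f=fit(p,m,g,*d)
    print(n,m.sum(),np.round(g,4),np.round(s,4),'deg',np.degrees(s[2])%180,f, 'reach',np.hypot(*s[:2]))
E
```

```text
L 1386 [ 0.5573  0.3595 -0.2505] [ 0.5591  0.3548 -0.1906] deg 169.08175899301466 46.26487731933594 reach 0.662211232780026
M 1499 [ 0.4583 -0.1454 -2.8667] [ 0.4694 -0.1518 -2.8531] deg 16.52848068475498 138.669677734375 reach 0.4933123428980877
R 1298 [ 0.4445 -0.3632  3.106 ] [ 0.447  -0.3689  3.1702] deg 1.639142686710528 50.14716339111328 reach 0.5795804332447015
car 3817 [ 0.4527  0.1374 -3.0768] [ 0.4534  0.1369 -3.0809] deg 3.4759155292943547 96.50032806396484 reach 0.4735928594076765
```

```bash
python3 - <<'E'
from h import *
p=r.camera_params('top'); im=cv2.imread('pics/top0.png')
S=4; out=[]
for c,s,d in [((186,247),(.5591,.3548,-.1906),(.12,.062,0,.03)),((385,283),(.4694,-.1518,-2.8531),(.12,.062,0,.03)),((471,292),(.447,-.3689,3.1702),(.12,.062,0,.03)),((272,289),(.4534,.1369,-3.0809),(.21,.12,0,.006))]:
    x,y=c[0]-48,c[1]-48
    t=cv2.resize(im[y:y+96,x:x+96],None,fx=S,fy=S,interpolation=cv2.INTER_CUBIC)
    q=(proj(p,box(*s,*d))-[x,y]+.5)*S
    for k in (0,4): cv2.polylines(t,[np.int32(q[[k,k+1,k+3,k+2]])],True,(0,0,255) if k else (0,255,255),1)
    m=blobmask(im,'tin' if d[0]<.2 else 'blue',c)[y:y+96,x:x+96]
    cs,_=cv2.findContours(cv2.resize(m,None,fx=S,fy=S,interpolation=0),0,1); cv2.drawContours(t,cs,-1,(255,0,255),1)
    out.append(t[:292] if 0 else cv2.resize(t,(300,300)))
cv2.imwrite('pics/fit.png',np.vstack([np.hstack(out[:2]),np.hstack(out[2:])]))
E
```

```text
(no output)
```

View pics/fit.png

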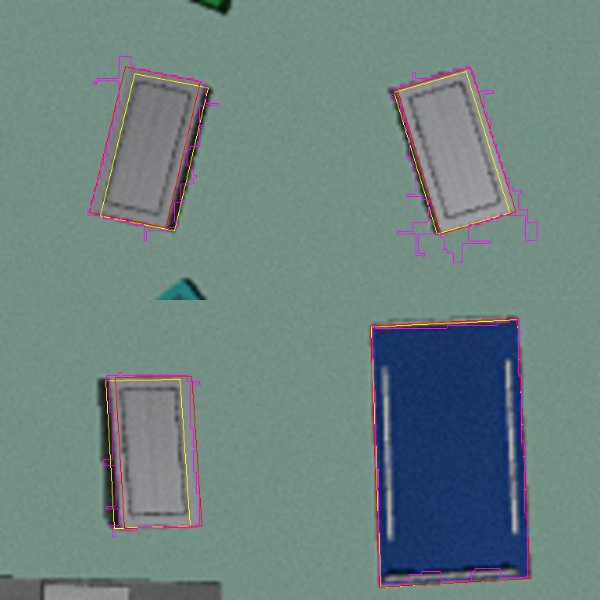

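The fits match the tin and carrier sizes to about 2–3 mm. L and R pick up a little shadow, so I'll refine them with the wrist camera. I'll start with the middle tin.

```bash
cat >> h.py <<'E'
def go(x,y,z,deg):
    o=r.get_obs(); Rm=R.from_rotvec(o['orientation']).as_matrix()
    d=Rm.T@(np.array([x,y,z])-o['tcp_pos'])*100
    cur=np.degrees(np.arctan2(Rm[1,0],Rm[0,0]))
    t=-((deg-cur+90)%180-90)   # tool z down; half turn is equivalent
    print('t',round(o['clock'],2),'tcp',np.round(o['tcp_pos'],4),'tilt',np.round(Rm[:2,2],4),'yaw',round(cur,2),'q7',round(o['joints'][6],2),'w',round(o['grip_width'],4),'F',np.round(o['contact_force'],2))
    print('shift cm',np.round(d,2),'twist',round(t,2))
E
python3 - <<'E'
from h import *
go(.4694,-.1518,.20,16.5)
E
```

```text
t 0.1 tcp [ 0.205  -0.6426  0.2444] tilt [-0.0006  0.0015] yaw 17.69 q7 -0.08 w 0.0853 F [-0.06  0.03  0.17]
shift cm [ 40.11 -38.72   4.5 ] twist 1.19
```

Request:
move_arm(rows=[3, -2.9, 0.4, 0, 7.5, -7.2, 0.9, 0, 12.5, -12, 1.5, 0, 17.5, -17, 2, 0, 22.5, -21.8, 2.5, 0.5, 27.5, -26.6, 3, 1, 32.5, -31.4, 3.6, 1.2, 37, -35.7, 4.2, 1.2, 40.1, -38.7, 4.5, 1.2, 40.1, -38.7, 4.5, 1.2], fingers=1)

```text
clock: 1.35
tcp_pos: [0.471, -0.1479, 0.2]
orientation: [-3.106, -0.461, -0.001]
contact_force: [0.0, -0.4, -0.2]
grip_width: 0.0854
gripper_force: 0.0
```

```bash
python3 - <<'E'
from h import *
go(.4694,-.1518,.20,16.5)
p=r.camera_params('wrist'); im=r.grab_frame('wrist'); np.save('pics/w1.npy',p,allow_pickle=True)
cv2.imwrite('pics/w1.png',im); print(p['fx'],p['world_from_camera'])
print(proj(p,box(.4694,-.1518,-2.8531+np.pi,.12,.062,0,.03)).round())
E
```

```text
t 1.35 tcp [ 0.471  -0.1479  0.2   ] tilt [0.0002 0.0016] yaw 16.87 q7 -1.17 w 0.0854 F [ 0.05 -0.4  -0.16]
shift cm [-0.27  0.32 -0.  ] twist 0.37
369.33765129522317 [[ 0.2903458  -0.92178953 -0.25691122  0.5362548 ]
 [-0.95692016 -0.2801813  -0.07617244 -0.12845225]
 [-0.00176677  0.26795988 -0.96342845  0.32812282]
 [ 0.          0.          0.          1.        ]]
[[356. 277.]
 [291. 277.]
 [361. 148.]
 [289. 147.]
 [360. 290.]
 [288. 290.]
 [365. 149.]
 [286. 148.]]
```

View pics/w1.png

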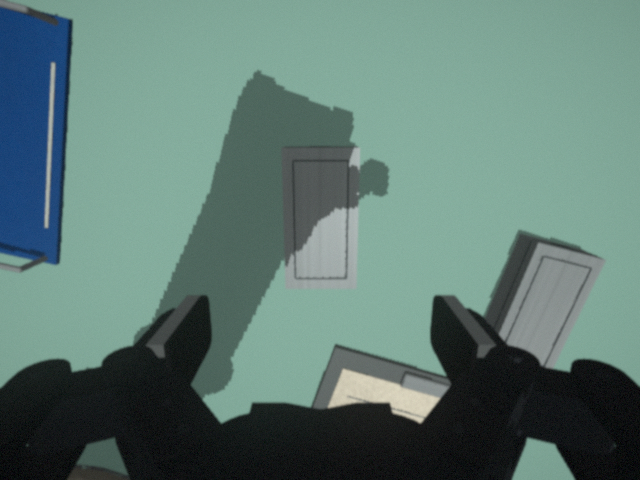

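The wrist view shows the middle tin's lid with corners at about (284,147), (359,147), (356,289) and (288,289). That is about 3 px left of the prediction. I'll fit it from this image.

```bash
cat >> h.py <<'E'
def wfit(p,im,x0,z0=0,size=(.12,.062),sat=38):
    """fit a tin seen by the wrist camera; x0 = x,y,yaw guess; z0 = height of its underside"""
    hsv=cv2.cvtColor(cv2.GaussianBlur(im,(3,3),0),cv2.COLOR_BGR2HSV)
    h=cv2.convexHull(proj(p,box(*x0,size[0]+.03,size[1]+.03,z0,z0+.03)).astype(np.float32)).astype(np.int32)
    roi=cv2.fillConvexPoly(np.zeros(im.shape[:2],np.uint8),h,1)
    m=((hsv[...,1]<sat)&(hsv[...,2]>40)).astype(np.uint8)*roi
    m=cv2.morphologyEx(cv2.morphologyEx(m,cv2.MORPH_CLOSE,np.ones((7,7))),cv2.MORPH_OPEN,np.ones((7,7)))
    s,f=fit(p,m,x0,*size,z0,z0+.03)
    t=im.copy(); q=np.int32(proj(p,box(*s,*size,z0,z0+.03)))
    for k in (0,4): cv2.polylines(t,[q[[k,k+1,k+3,k+2]]],True,(0,0,255) if k else (0,255,255),1)
    t[...,1][m>0]=255
    return s,f,m.sum(),t,m
E
python3 - <<'E'
from h import *
p=np.load('pics/w1.npy',allow_pickle=True).item(); im=cv2.imread('pics/w1.png')
hsv=cv2.cvtColor(im,cv2.COLOR_BGR2HSV)
for y in (170,230): print(hsv[y,270:375:4,1], hsv[y,270:375:4,2])
x0=[.4685,-.149,.288]
for W in (.062,.059):
    s,f,n,t,m=wfit(p,im,x0,size=(.12,W)); print(W,s.round(4),np.degrees(s[2]),f,n, [np.argwhere(m)[:,i].min() for i in (0,1)],[np.argwhere(m)[:,i].max() for i in (0,1)])
for n,k,c in (('top','tin',(385,283)),): 
    it=cv2.imread('pics/top0.png'); print(cv2.minAreaRect(np.argwhere(m).astype(np.float32)))
E
```

```text
[59 61 55 30 25 15 17 15 23 14 17 18 17 15 20 19 14 14 16 18 20 11 16 55
 59 57 55] [ 99 101 102  93  91  84  76  87  88  91  91  87  89  87  91  93  88  90
  93  87  88  89 115 102 104 103 106]
[61 59 55 44 12 20 15 20 17 20 17 13 15 13 14 13 13 13 13 15 11 13 45 59
 60 59 57] [101 103 102  99  88  91  70  88  92  91  92 171 172 176 179 174 176 179
 181 132 178 180 176 177 174 173 174]
0.062 [ 0.4694 -0.1482  0.2959] 16.952171205923392 31.035179138183594 10624 [np.int64(147), np.int64(282)] [np.int64(288), np.int64(359)]
0.059 [ 0.4694 -0.1482  0.298 ] 17.071800967741705 248.2533416748047 10624 [np.int64(147), np.int64(282)] [np.int64(288), np.int64(359)]
((217.5, 320.5), (77.0, 141.0), 90.0)
```

Request:
move_arm(rows=[-0.16, 0, 3, 0, -0.16, 0, 7, 0, -0.16, 0, 11, 0, -0.16, 0, 14.5, 0, -0.16, 0, 17, 0, -0.16, 0, 18.1, 0, -0.16, 0, 18.2, 0, -0.16, 0, 18.2, 0], fingers=1)

```text
clock: 2.4
tcp_pos: [0.4686, -0.1534, 0.0191]
orientation: [3.109, 0.45, 0.002]
contact_force: [0.6, -0.7, 0.6]
grip_width: 0.0854
gripper_force: 0.0
```

Request:
move_arm(rows=[0, 0, 0, 0, 0, 0, 0, 0, 0, 0, 0, 0, 0, 0, 0, 0, 0, 0, 0, 0], fingers=0.5, newtons=60)

```text
clock: 3.02
tcp_pos: [0.4683, -0.152, 0.0194]
orientation: [-3.108, -0.452, -0.001]
contact_force: [-2.9, 3.4, 9.6]
grip_width: 0.061
gripper_force: 64.3
```

Request:
move_arm(rows=[0, 0, -0.5, 0, 0, 0, -2, 0, 0, 0, -4.5, 0, 0, 0, -6.5, 0, 0, 0, -7, 0, 0, 0, -7, 0, 0, 0, -7, 0, 0, 0, -7, 0])

```text
clock: 4.03
tcp_pos: [0.4675, -0.1528, 0.0876]
orientation: [-3.109, -0.451, 0.002]
contact_force: [-0.0, 0.3, -7.2]
grip_width: 0.0606
gripper_force: 68.3
```

```bash
python3 - <<'E'
from h import *
go(.4534,.1369,.05,3.5)
o=r.get_obs();print(o['qvel'].round(3),o['moment'].round(2),o['gripper_force'])
im=r.grab_frame('wrist');print(r.get_obs()['contact_force'])
E
```

```text
t 4.03 tcp [ 0.4675 -0.1528  0.0876] tilt [-0.0015  0.0004] yaw 16.5 q7 -1.24 w 0.0606 F [-0.04  0.27 -7.21]
shift cm [  6.88 -28.18   3.77] twist 13.0
[ 0.001 -0.001 -0.001 -0.003 -0.001  0.    -0.   ] [-0.01  0.02 -0.  ] 68.26097935438156
[-0.24246955 -0.93876593 -7.63934057]
```

7.2–7.6 N, about 750 g, so the middle tin is the full one. I'll carry it over the carrier and check the alignment there.

Request:
move_arm(rows=[0.5, -2, -1, 0, 1.5, -6, -1.5, 2, 2.6, -10.5, -1.5, 4, 3.7, -15, -1.5, 7, 4.8, -19.5, -1.5, 10, 5.8, -23.5, -1.5, 12, 6.5, -26.5, -1.5, 13, 6.88, -28, -1.5, 13, 6.88, -28.2, -1.5, 13, 6.88, -28.2, -1.5, 13])

```text
clock: 5.32
tcp_pos: [0.4538, 0.1356, 0.1031]
orientation: [3.139, 0.094, -0.001]
contact_force: [-0.8, -0.9, -6.8]
grip_width: 0.0609
gripper_force: 68.3
```

Request:
move_arm(rows=[0, 0, 0, 0, 0, 0, 0, 0, 0, 0, 0, 0, 0, 0, 0, 0])

```text
clock: 5.82
tcp_pos: [0.454, 0.1368, 0.1033]
orientation: [3.14, 0.095, 0.0]
contact_force: [0.2, -0.5, -6.6]
grip_width: 0.0608
gripper_force: 68.3
```

```bash
python3 - <<'E'
from h import *
go(.4534,.1369,.026,3.5)
p=r.camera_params('wrist'); im=r.grab_frame('wrist'); np.save('pics/w2.npy',p,allow_pickle=True)
cv2.imwrite('pics/w2.png',im); t=im.copy()
o=r.get_obs(); Rm=R.from_rotvec(o['orientation']).as_matrix()
q=np.int32(proj(p,box(.4534,.1369,.0608,.21,.12,0,.006)))
cv2.polylines(t,[q[[4,5,7,6]]],True,(0,0,255),1)
# tin held, assumed centred 2 mm ahead of the TCP
c=o['tcp_pos']; yaw=np.arctan2(Rm[1,0],Rm[0,0]); b=c[2]-.019
q=proj(p,box(c[0],c[1],yaw,.12,.062,b,b+.03)).astype(int); print(q.tolist(), b)
cv2.polylines(t,[q[[4,5,7,6]]],True,(0,255,255),1)
cv2.imwrite('pics/w2o.png',t)
E
```

```text
t 5.83 tcp [0.454  0.1368 0.1033] tilt [ 0. -0.] yaw 3.47 q7 -2.08 w 0.0608 F [ 0.21 -0.55 -6.61]
shift cm [-0.06 -0.02  7.73] twist -0.03
[[385, 413], [255, 413], [399, 156], [240, 156], [397, 468], [242, 468], [419, 161], [220, 161]] 0.08429304361565917
```

View pics/w2o.png

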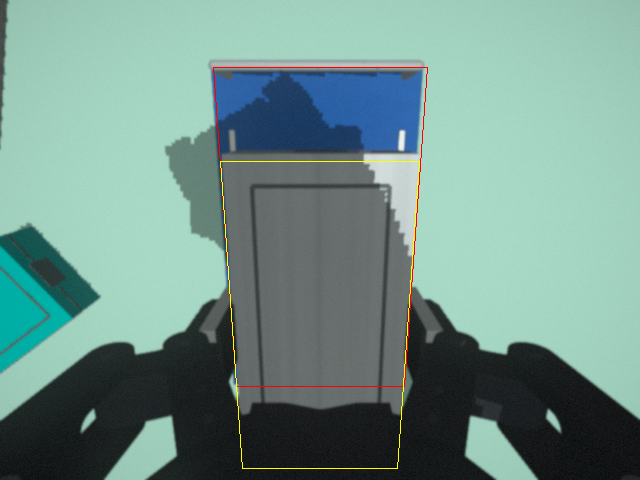

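```bash
python3 - <<'E'
from h import *
p=np.load('pics/w2.npy',allow_pickle=True).item(); im=cv2.imread('pics/w2.png')
hsv=cv2.cvtColor(im,cv2.COLOR_BGR2HSV); blue=(hsv[...,0]>100)&(hsv[...,0]<130)&(hsv[...,1]>110)
C=np.array([.4534,.1369]); a=np.radians(3.48); U=np.array([np.cos(a),np.sin(a)]); V=np.array([-np.sin(a),np.cos(a)])
for v in (85,100,115,130,145):
    u=np.flatnonzero(blue[v]); L=ray(p,u[0]-.5,v,.006)[:2]; Q=ray(p,u[-1]+.5,v,.006)[:2]
    print(v,u[0],u[-1],'carrier-frame y mm',((L-C)@V*1e3).round(1),((Q-C)@V*1e3).round(1),'x',((L-C)@U*1e3).round(1))
for u in (260,320,380):
    print(u, hsv[55:82,u,2])
    w=np.flatnonzero(blue[:150,u]); print('blue rows',w[0],w[-1],'far x mm',((ray(p,u,w[0]-.5,.006)[:2]-C)@U*1e3).round(1))
    print('tin edge', hsv[146:164,u,2])
# held tin far edge -> offset along tool x, for candidate rows
o=r.get_obs(); c=o['tcp_pos']
for v in (151,152,153,154):print(v,((ray(p,320,v,c[2]-.019+.03)[:2]-c[:2])@U*1e3-60).round(1))
# tin lateral edges
for v in (200,240): 
    s=hsv[v,:,1]; print(v,s[210:232],s[405:428])
E
```

```text
85 213 420 carrier-frame y mm 61.2 -57.0 x 95.7
100 214 419 carrier-frame y mm 61.3 -57.0 x 87.7
115 215 418 carrier-frame y mm 61.3 -57.0 x 79.5
130 216 417 carrier-frame y mm 61.4 -57.0 x 71.2
145 217 416 carrier-frame y mm 61.4 -57.0 x 62.6
260 [212 212 210 208 191 167 166 172 184 189 186 173 165 151 134 116 102  99
 101 111 133 154 163 165 167 164 164]
blue rows 72 149 far x mm 102.8
tin edge [ 97  97  96  95  86  79  76  88  98 107 109 108 110 109 108 109 108 107]
320 [212 210 212 208 194 167 166 173 187 193 196 182 168 152 139 119 108 101
 102 101 114 137 159 168 169 171 167]
blue rows 72 149 far x mm 102.8
tin edge [ 94  95  95  83  62  57  69  83  97 106 106 109 107 107 107 109 110 109]
380 [211 213 212 210 194 177 166 176 183 194 194 187 170 155 143 125 111 119
 142 165 173 171 168 173 171 174 171]
blue rows 72 149 far x mm 102.8
tin edge [168 172 165 153 125  93 100 143 189 213 221 220 222 220 221 219 220 220]
151 3.2
152 2.9
153 2.6
154 2.3
200 [ 57  55  56  59  59  58  55  61  55  59  84 134 159 140  93  34  23  14
  19  16  23  19] [16 12 15 16 14 12 13 17 16 14 17 28 43 55 58 56 54 57 56 58 58 57 58]
240 [ 61  57  58  59  58  57  56  56  57  56  58  60  62  91 148 151 133  84
  36  16  18  18] [12 16 13 15 13 15 12 16 23 44 55 58 56 58 58 59 57 58 59 57 57 57 57]
```

The carrier sits about 2 mm to +y of the top-camera estimate, and the held tin is about 3 mm ahead of the TCP. I'll correct for both and lower it.

Request:
move_arm(rows=[-0.33, -0.24, 0.8, 0, -0.33, -0.24, 2.5, 0, -0.33, -0.24, 4.5, 0, -0.33, -0.24, 6, 0, -0.33, -0.24, 6.9, 0, -0.33, -0.24, 7.2, 0, -0.33, -0.24, 7.35, 0, -0.33, -0.24, 7.45, 0, -0.33, -0.24, 7.5, 0, -0.33, -0.24, 7.5, 0])

```text
clock: 7.12
tcp_pos: [0.4507, 0.1392, 0.0285]
orientation: [-3.14, -0.096, -0.001]
contact_force: [-0.2, 0.4, -6.9]
grip_width: 0.061
gripper_force: 68.1
```

Request:
move_arm(rows=[0, 0, 0.1, 0, 0, 0, 0.15, 0, 0, 0, 0.2, 0, 0, 0, 0.25, 0, 0, 0, 0.25, 0])

```text
clock: 7.75
tcp_pos: [0.4505, 0.1391, 0.0258]
orientation: [3.14, 0.096, -0.0]
contact_force: [0.0, -0.6, -7.4]
grip_width: 0.0605
gripper_force: 68.1
```

Request:
move_arm(rows=[0, 0, 0.03, 0, 0, 0, 0.06, 0, 0, 0, 0.09, 0, 0, 0, 0.12, 0, 0, 0, 0.12, 0])

```text
clock: 8.38
tcp_pos: [0.4505, 0.1392, 0.0254]
orientation: [3.14, 0.096, 0.0]
contact_force: [-4.3, -1.8, 9.7]
grip_width: 0.0605
gripper_force: 70.3
```

Request:
move_arm(rows=[0, 0, -0.07, 0, 0, 0, -0.07, 0, 0, 0, -0.07, 0, 0, 0, -0.07, 0, 0, 0, -0.07, 0], fingers=1)

```text
clock: 9.0
tcp_pos: [0.4506, 0.1391, 0.0253]
orientation: [-3.14, -0.096, -0.0]
contact_force: [-1.1, 0.1, 0.1]
grip_width: 0.0856
gripper_force: 0.0
```

Request:
move_arm(rows=[0, 0, -1, 0, 0, 0, -3, 0, 0, 0, -6, 0, 0, 0, -10, 0, 0, 0, -14, 0, 0, 0, -17, 0, 0, 0, -18, 0, 0, 0, -18, 0, 0, 0, -18, 0, 0, 0, -18, 0])

```text
clock: 10.25
tcp_pos: [0.4499, 0.1389, 0.2042]
orientation: [3.14, 0.096, -0.003]
contact_force: [0.2, -0.7, 0.0]
grip_width: 0.0856
gripper_force: 0.0
```

```bash
python3 - <<'E'
from h import *
go(.447,-.3689,.20,1.6)
p=r.camera_params('wrist'); im=r.grab_frame('wrist'); np.save('pics/w3.npy',p,allow_pickle=True); cv2.imwrite('pics/w3.png',im)
s,f,n,t,m=wfit(p,im,[.4535,.139,.0607],z0=.006); print('tin',s.round(4),np.degrees(s[2]),f,n)
q=np.int32(proj(p,box(.4534-.0001,.1369+.002,.0608,.21,.12,0,.006))); cv2.polylines(t,[q[[4,5,7,6]]],True,(0,0,255),1)
cv2.imwrite('pics/w3o.png',t)
go(.5591,.3548,.20,169.1)
E
```

```text
t 10.25 tcp [0.4499 0.1389 0.2042] tilt [-0.0022 -0.0007] yaw 3.5 q7 -2.02 w 0.0856 F [ 0.22 -0.66  0.04]
shift cm [-3.38 50.67  0.45] twist 1.9
tin [0.4526 0.1392 0.0611] 3.500232478294986 230.82504272460938 10489
t 10.3 tcp [0.45   0.139  0.2043] tilt [-0.0019 -0.0006] yaw 3.5 q7 -2.02 w 0.0851 F [-0.3   0.4   0.14]
shift cm [ 12.21 -20.88   0.4 ] twist 14.4
```

View pics/w3o.png

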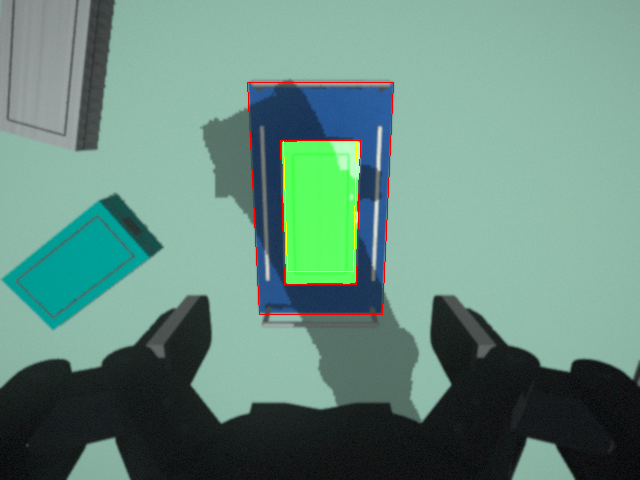

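The full tin is centred on the carrier: fit (0.4526, 0.1392, 3.5°), with the carrier overlay matching. Next I'll weigh the left tin.

Request:
move_arm(rows=[1, -1.8, 0, 1, 3, -5.1, 0.1, 4, 5.5, -9.4, 0.2, 7, 8, -13.7, 0.3, 10, 10.3, -17.6, 0.4, 13, 11.8, -20.2, 0.4, 14.4, 12.2, -20.9, 0.4, 14.4, 12.2, -20.9, 0.4, 14.4, 12.2, -20.9, 0.4, 14.4, 12.2, -20.9, 0.4, 14.4])

```text
clock: 11.55
tcp_pos: [0.5596, 0.3539, 0.2015]
orientation: [3.127, -0.3, 0.0]
contact_force: [-0.3, -0.2, -0.4]
grip_width: 0.0853
gripper_force: 0.0
```

Request:
move_arm(rows=[0, 0, 0, 0, 0, 0, 0, 0])

```text
clock: 11.8
tcp_pos: [0.5596, 0.3549, 0.2015]
orientation: [-3.127, 0.299, -0.0]
contact_force: [0.2, -0.2, -0.0]
grip_width: 0.0853
gripper_force: 0.0
```

```bash
python3 - <<'E'
from h import *
p=r.camera_params('wrist'); im=r.grab_frame('wrist'); cv2.imwrite('pics/w4.png',im)
s,f,n,t,m=wfit(p,im,[.5591,.3548,np.radians(-10.9)]); print('tin',s.round(4),np.degrees(s[2]),f,n)
go(s[0],s[1],.019,np.degrees(s[2]))
E
```

```text
tin [ 0.558   0.3553 -0.2149] -12.310274301866041 42.12197494506836 10512
t 11.85 tcp [0.5596 0.355  0.2014] tilt [ 0.0001 -0.    ] yaw -10.92 q7 -2.54 w 0.0853 F [ 0.1  -0.42 -0.12]
shift cm [-0.17  0.   18.24] twist 1.39
```

Request:
move_arm(rows=[-0.17, 0, 2, 0.7, -0.17, 0, 6, 1.4, -0.17, 0, 10.5, 1.4, -0.17, 0, 14.5, 1.4, -0.17, 0, 17.2, 1.4, -0.17, 0, 18.2, 1.4, -0.17, 0, 18.24, 1.4, -0.17, 0, 18.24, 1.4, -0.17, 0, 18.24, 1.4])

```text
clock: 12.98
tcp_pos: [0.5586, 0.356, 0.0202]
orientation: [-3.122, 0.337, -0.003]
contact_force: [-0.1, 1.0, -1.1]
grip_width: 0.0855
gripper_force: 0.0
```

Request:
move_arm(rows=[0, 0, 0, 0, 0, 0, 0, 0, 0, 0, 0, 0, 0, 0, 0, 0, 0, 0, 0, 0], fingers=0.5, newtons=60)

```text
clock: 13.6
tcp_pos: [0.5583, 0.3557, 0.0198]
orientation: [-3.123, 0.337, -0.001]
contact_force: [-1.5, -2.0, 6.3]
grip_width: 0.061
gripper_force: 68.0
```

Request:
move_arm(rows=[0, 0, -0.5, 0, 0, 0, -2, 0, 0, 0, -4.5, 0, 0, 0, -7, 0, 0, 0, -8.5, 0, 0, 0, -8.5, 0, 0, 0, -8.5, 0, 0, 0, -8.5, 0, 0, 0, -8.5, 0])

```text
clock: 14.72
tcp_pos: [0.5575, 0.3553, 0.1031]
orientation: [3.123, -0.337, -0.002]
contact_force: [0.9, -0.3, -4.2]
grip_width: 0.061
gripper_force: 66.9
```

```bash
python3 - <<'E'
from h import *
go(.4526,.1392,.103,3.5)
for i in range(3): r.grab_frame('top'); print(r.get_obs()['contact_force'].round(2))
E
```

```text
t 14.72 tcp [0.5575 0.3553 0.1031] tilt [-0.0011 -0.0008] yaw -12.3 q7 -2.6 w 0.061 F [ 0.92 -0.35 -4.25]
shift cm [-5.65 23.35  0.03] twist -15.8
[-0.39 -0.09 -3.68]
[-0.21 -0.84 -4.2 ]
[-0.28  0.06 -4.7 ]
```

About 4.2 N, or 430 g, so the left tin is the half-full one. The right tin is therefore the empty one and is already lying flat. I'll carry the half-full tin over the stack.

Request:
move_arm(rows=[-0.4, 1.8, -1, -1, -1.3, 5.5, -1.5, -4, -2.5, 10, -1.5, -8, -3.6, 14.7, -1.5, -12, -4.6, 19, -1.5, -15, -5.3, 22, -1.5, -15.8, -5.6, 23.2, -1.5, -15.8, -5.65, 23.35, -1.5, -15.8, -5.65, 23.35, -1.5, -15.8, -5.65, 23.35, -1.5, -15.8])

```text
clock: 16.12
tcp_pos: [0.4534, 0.1407, 0.119]
orientation: [-3.139, -0.098, -0.001]
contact_force: [-0.1, 1.1, -4.0]
grip_width: 0.0605
gripper_force: 66.8
```

Request:
move_arm(rows=[0, 0, 0.5, 0, 0, 0, 1.5, 0, 0, 0, 1.5, 0, 0, 0, 1.5, 0])

```text
clock: 16.62
tcp_pos: [0.4528, 0.1395, 0.1037]
orientation: [3.14, 0.096, -0.001]
contact_force: [0.5, -0.1, -4.0]
grip_width: 0.0605
gripper_force: 66.6
```

```bash
python3 - <<'E'
from h import *
go(.4526,.1392,.056,3.5)
p=r.camera_params('wrist'); im=r.grab_frame('wrist'); cv2.imwrite('pics/w5.png',im)
v=cv2.cvtColor(im,cv2.COLOR_BGR2HSV)
for u in (260,320,380): print(v[140:172,u,2])
o=r.get_obs(); c=o['tcp_pos']; U=np.array([np.cos(np.radians(3.5)),np.sin(np.radians(3.5))])
for k in (150,155,160,165): print(k,((ray(p,320,k,c[2]-.0198+.03)[:2]-c[:2])@U*1e3-60).round(1))
E
```

```text
t 16.62 tcp [0.4528 0.1395 0.1037] tilt [-0.0005 -0.0001] yaw 3.5 q7 -2.12 w 0.0605 F [ 0.49 -0.14 -3.98]
shift cm [-0.02  0.02  4.77] twist 0.0
[100  97  92  95  95  94  97  99  97 102  95  98  98  98  97  97  89  81
  70  77  82  97 103 109 110 109 106 108 108 109 107 107]
[ 94  95  95  97  93  97  93  89  80  71  81  95 105 106 104  98  73  63
  55  70  77  91 104 106 107 106 107 104 104 105 106 108]
[168 169 168 166 169 170 171 171 170 168 176 192 206 213 207 194 158 112
  79  82 110 161 202 219 221 220 221 220 220 219 221 220]
150 3.3
155 1.8
160 0.3
165 -1.3
```

View pics/w5.png

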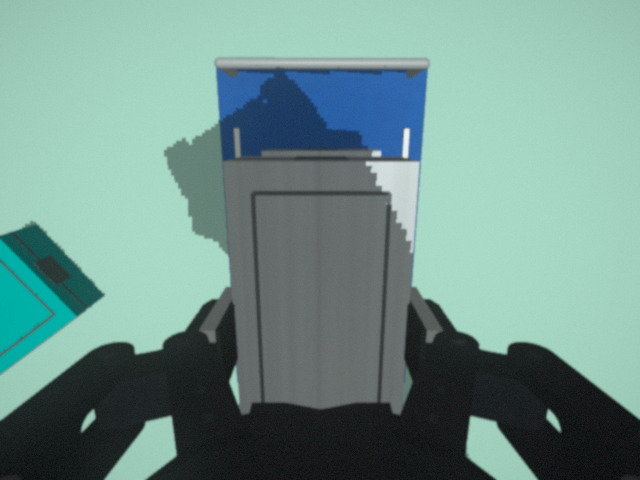

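The held tin's far edge (row 158) puts it 2.15 mm further back in the grip than the first one, matching the prediction. The lower tin's edge shows at about row 150. The TCP target is (0.4527, 0.1392), and I'll lower it gently.

Request:
move_arm(rows=[0, 0.03, 0.6, 0, 0, 0.03, 1.8, 0, 0, 0.03, 3, 0, 0, 0.03, 3.9, 0, 0, 0.03, 4.3, 0, 0, 0.03, 4.45, 0, 0, 0.03, 4.5, 0, 0, 0.03, 4.5, 0, 0, 0.03, 4.5, 0])

```text
clock: 17.8
tcp_pos: [0.4531, 0.1392, 0.0591]
orientation: [-3.14, -0.096, -0.001]
contact_force: [1.0, -0.3, -3.6]
grip_width: 0.0604
gripper_force: 66.7
```

Request:
move_arm(rows=[0, 0, 0.05, 0, 0, 0, 0.1, 0, 0, 0, 0.15, 0, 0, 0, 0.2, 0, 0, 0, 0.2, 0, 0, 0, 0.2, 0])

```text
clock: 18.55
tcp_pos: [0.453, 0.1391, 0.0569]
orientation: [3.14, 0.096, 0.0]
contact_force: [0.0, 0.3, -4.0]
grip_width: 0.0606
gripper_force: 66.7
```

Request:
move_arm(rows=[-0.03, 0, 0.03, 0, -0.03, 0, 0.06, 0, -0.03, 0, 0.09, 0, -0.03, 0, 0.12, 0, -0.03, 0, 0.12, 0, -0.03, 0, 0.12, 0])

```text
clock: 19.3
tcp_pos: [0.4526, 0.1391, 0.0558]
orientation: [3.14, 0.096, 0.0]
contact_force: [-0.4, 0.2, -2.4]
grip_width: 0.061
gripper_force: 67.0
```

Request:
move_arm(rows=[0, 0, 0.02, 0, 0, 0, 0.04, 0, 0, 0, 0.04, 0, 0, 0, 0.04, 0])

```text
clock: 19.8
tcp_pos: [0.4526, 0.1391, 0.0557]
orientation: [3.14, 0.096, 0.0]
contact_force: [-2.7, -1.7, 5.7]
grip_width: 0.0609
gripper_force: 68.0
```

Contact is firm but light, so I'll release, retreat and check.

Request:
move_arm(rows=[0, 0, -0.02, 0, 0, 0, -0.02, 0, 0, 0, -0.02, 0, 0, 0, -0.02, 0, 0, 0, -0.02, 0], fingers=1)

```text
clock: 20.42
tcp_pos: [0.4527, 0.1391, 0.0555]
orientation: [-3.14, -0.096, -0.0]
contact_force: [-0.6, -0.4, 0.2]
grip_width: 0.0857
gripper_force: 0.0
```

Request:
move_arm(rows=[0, 0, -0.5, 0, 0, 0, -2, 0, 0, 0, -5, 0, 0, 0, -9, 0, 0, 0, -13, 0, 0, 0, -15, 0, 0, 0, -15, 0, 0, 0, -15, 0, 0, 0, -15, 0, 0, 0, -15, 0])

```text
clock: 21.68
tcp_pos: [0.4522, 0.139, 0.2048]
orientation: [3.14, 0.096, -0.002]
contact_force: [-0.2, 0.1, -0.6]
grip_width: 0.0856
gripper_force: 0.0
```

```bash
python3 - <<'E'
from h import *
go(.4526,.1392,.2,3.5)
p=r.camera_params('wrist'); im=r.grab_frame('wrist'); s0=r.grab_frame('side'); ps=r.camera_params('side')
s,f,n,t,m=wfit(p,im,[.4526,.1392,.061],z0=.036); print('top tin',s.round(4),np.degrees(s[2]),f,n)
u,v=proj(ps,[[.4526,.1392,.04]])[0].astype(int); print(u,v)
A=cv2.resize(s0[max(v-40,0):v+40,u-53:u+53],(640,480),interpolation=cv2.INTER_CUBIC)
B=im[90:330,220:420]
cv2.imwrite('pics/fin.png',np.hstack([cv2.resize(A,(400,480)),cv2.resize(B,(400,480))]))
E
```

```text
t 21.68 tcp [0.4522 0.139  0.2048] tilt [-0.0015 -0.0004] yaw 3.5 q7 -2.04 w 0.0856 F [-0.21  0.11 -0.63]
shift cm [ 0.04 -0.02  0.48] twist 0.0
top tin [0.4528 0.139  0.0577] 3.303668521084843 260.21185302734375 12681
261 240
```

View pics/fin.png

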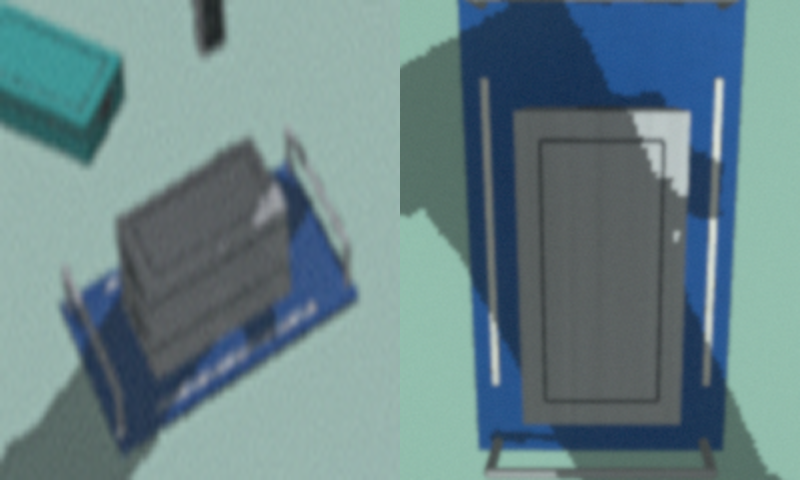

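The pictures show both tins stacked with edges flush and centred on the carrier; the fits agree to within 0.3 mm and 0.2°.

```bash
python3 -c "
from bench import r
print(r.hand_in())"
```

```text
the job is handed in; nothing more can be done
None
```

The job is handed in: the full tin (middle one, about 7.3 N) lies centred on the carrier, the half-full tin (left one, about 4.2 N) is flush on top of it, and the right tin, taken as empty by elimination and never lifted, still lies flat on the bench.

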